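# Lock the bayonet cover of a sensor housing held in the bench vise

## Robot

A 7-joint arm with a two-finger parallel gripper is mounted at the origin on the work surface. World frame = base frame: x ahead of the robot, y to its left, z up, the work surface at z = 0. Lengths are in m, angles in rad, forces in N, time in s.
With the tool pointing down it reaches from about 0.4 to 0.875 m from the base axis. Payload 6.5 kg.
Tool frame: the origin (TCP) lies at the very end of the fingers, on their centre line; the grasp point (between the pads) lies 19 mm behind it (robot.pinch_z is the distance from the TCP to the grasp point, in m); z points along the fingers, y is the line along which they close (so a half turn about z gives the same grasp; the last joint's range is limited). The gripper opens to 85 mm and grips with 20 to 120 N. Pads are 22 mm wide; open, the fingers measure 114 mm over their backs; the gripper's body (76 mm by 85 mm) begins 54 mm behind the grasp point. The pads swing forward as they close: fully open they stand 13 mm farther back than shut.
Start: joints at [-1.353, 0.536, -0.004, 1.538, 0.003, 1.067, -0.071], TCP at [0.182, 0.624, 0.231] pointing down, gripper open.
Joint ranges: [-2.7, 2.7], [-0.37, 2.16], [-1.27, 1.26], [0.24, 2.4], [-1.31, 4.45], [0.19, 1.91], [-2.76, 2.76]. Speed limits (rad/s): [2.39, 2.39, 3.14, 3.14, 3.14, 3.14, 3.14].

## Interface

Orientations are given as a unit quaternion [w, x, y, z].
In Python, from station import robot gives the robot as it stands.
- The arm moves only by the tool step_arm, never from a script. Its argument "increments" is text: rows parted by semicolons, each of 6 numbers parted by spaces: the shift along the tool's x, y, z in mm, then the turn, a rotation vector about the tool's x, y, z in degrees. In form: x y z ax ay az; .... A call has 1 to 20 rows; each row shifts and turns the commanded pose from where the row before left it, along the tool's axes as they then stand; what a row does not reach is not made up. A row lasts 1/12 s, in which the tool goes at most 41.7 mm and 7.16 degrees, less where a joint would pass 70% of its speed; a pose out of reach is approached as far as the arm can. A call is refused whole if a number of a shift passes 41.7 or a number of a turn 7.16, either way. A call with a gripper value outside its range is refused whole. "claw" is the gripper command: -1 is fully open, 1 is shut, values between are in proportion, set as the call begins (left out, the last holds). The fingers move at their own pace and stop on an object; "grip_force" is the grip in N (left out, the last holds). Time passes only in rows, so rows that do not move let the fingers close. It gives the time, the measured TCP pose, the force, the opening and the grip force at its end, in the units of the state.
- robot.get_state(): the state, without advancing time (a new reading comes with each control period).
- robot.read_camera(name): name is "scene" or "top" or "wrist"; returns a dict with "pixels" (400x640x3 uint8, blue, green, red), "z_map" (400x640 float32, m along the optical axis (not along the pixel's ray), 0 where there is no reading), "fx", "fy", "cx", "cy" (pixels), "xyz" and "rotation" of the camera in the world; the wrist camera has in their place "mount" (4x4, takes a point from camera to tool coordinates, whose origin is the TCP and whose axes are the flange's). Camera axes: x right, y down, z forward; pixel columns grow to the right and rows downward; lengths in m; the calibration is good to about 2 mm. A picture is of the moment at which its call begins: read the wrist's pose just before it.
- robot.sign_off(): hands the job in; it is judged then, once.
Trained networks look in a picture, given as the dict that the camera call returned (one of the last four; its "shot" number tells which), for a name from the list of things; names that differ only in an ending like _2 or _b are one class to them, and where a whole thing is asked for, a point or a joint stands for the part that bears it (a point fixed in the world has none). Each returns a list of dicts, best first, with "score" (0 to 1); they miss things now and then, are a little off and sometimes report something else, mostly with a low value. They report only what shows in the picture. A call takes as long as a camera call.
- robot.recognise(picture, query): "position" ([x, y, z] in m, in world coordinates, good to about 4 mm: the middle of the surface that is visible of it).
The state is a dict: "t": time; "q": joint angles; "qd": joint speeds; "tau": joint torques, N m; "position": TCP position; "eef_rot": TCP orientation; "wrist_force": force on the tool from outside, world axes, zero at the start; "ft_torque": the same for the moment, N m; "width": finger opening in m; "gripper_force": force on a finger pad.
Only numpy, scipy, OpenCV 4.12 (cv2) and the standard library are available. Lean on these libraries where they do the work, as an engineer would, in place of code of your own. Each camera call takes 0.05 s, during which the arm holds its last target. There are 200 camera calls.

## Task

The cover has been set loosely on the round sensor housing in the vise. Using the orange cup at the end of its arm, turn it clockwise under light pressure until you feel it drop into its entry slot, then push it fully down and give it a quarter turn clockwise to the stop, and let it spring up into its catch so that it stays locked down when you let go. Do not force it, and leave the things on the bench around the vise where they are.

Things in the scene. Friction and masses are not known exactly. Their poses are not given: they have to be found in the camera images.
- vise: Blue cast-iron bench vise, fixed; a round aluminium sensor housing (100 mm diameter) is clamped in its jaws, the housing's shoulder (112 mm diameter) 155 mm above the bench. Origin: on the bench under the housing's vertical axis; x along the screw, away from the fixed jaw; z up. It reaches 125 mm to -x, 175 mm to +x, 75 mm to either side; jaw tops 121 mm above the bench.
- axis (a point): Top centre of the black hub on the grey cover (112 mm diameter, 34 mm tall), on the vertical axis about which it turns; 222 mm above the bench at rest; z up. The cover is guided: it only moves straight down and turns about this axis. Let go, it springs back to the top if not caught, to 13 mm down if caught part-way round, to about 9.5 mm down in the catch at the end: only that is locked.
- cup (a point): Centre of the flat floor of the round orange cup, open upwards, at the end of the cover's black arm: 88 mm from the axis, floor 214 mm above the bench at rest, inner diameter 52 mm, 3 mm wall rising 16 mm above the floor. Closed fingertips fit in and can press and push. The arm (22 mm wide, 10 mm thick) runs from the hub over the cover to the cup; its top is 4 mm above the cup floor.
- cover_press (a joint): How far the cover is pressed down, m: 0 at rest (spring), 0.016 fully down (hard stop). Push needed: about 2 N at 0, rising 0.7 N per mm to about 13 N at 0.016 (1 N either way). Away from the entry slot a hidden pin lands on a flat rim at 0.003; over the slot it can go to 0.016. In the channel it must be held between 0.013 and 0.016; at the far end, let up, it rises into the catch to 0.0095.
- cover_turn (a joint): Arm angle, rad, growing CLOCKWISE seen from above; 0 is a direction fixed to the vise. It starts at 0 to 0.25. The entry slot is hidden in the housing and differs each time: centre at 0.50 to 0.90, with 0.1 rad of play either way. From there the channel runs a quarter turn clockwise (1.57 to 1.63 rad) to a firm stop with the catch. Turning takes about 0.1 Nm. If it missed the slot, turn it back.
- board: Copper-clad circuit board blank, 150 x 100 x 3 mm, lying loose on the bench beside the vise; origin at the centre of its underside. Leave it alone.
- enclosure: Black plastic enclosure half, an open box 130 x 85 x 32 mm, loose on the bench beside the vise; origin at the centre of its underside. Leave it alone.
- hex_rod: Steel hex spacer rod 110 mm long, 14 mm thick, lying loose along its x axis on the bench; origin at its middle, on its underside. Leave it alone.
- terminal_block: Grey terminal block with tin-plated clamps, 85 x 30 x 23 mm, loose on the bench; origin at the centre of its underside. Leave it alone.

How it is judged:
By the outcome, as a careful person would: the job done as asked, in the order asked, and still so for the second after the job is handed in, with the robot touching nothing.
It also fails if it takes over 54 s, if anything falls off the work surface, if the arm or the gripper's body presses on something with over 40 N, if the wrist force passes 120 N, or if a joint passes its speed limit or range.

## Working session

There is one attempt and no reset: what is moved stays moved. The work goes in short steps, Python scripts to look and compute and a tool call to move; the robot and the scene stay as the last step left them, time stands still between calls to the robot, and variables do not carry over. Pictures are saved under pics/ and viewed, at most 10 in all, crops included, and the job is handed in when it is done.

Besides the shell and the picture viewer there is one more tool, called after "Emit:" as name(argument=value, ...), one argument or row to a line, values as JSON. step_arm: Moves the arm, as the interface text tells. Its arguments: {"type":"object","properties":{"increments":{"type":"string"},"claw":{"type":"number"},"grip_force":{"type":"number"}},"required":["increments"]}

```bash
mkdir -p pics; ls; python3 - <<'E'
from station import robot
import cv2
s=robot.get_state();print({k:s[k] for k in('t','position','eef_rot','wrist_force','width')})
for n in('scene','top'):
    p=robot.read_camera(n);cv2.imwrite(f'pics/{n}0.png',p['pixels'])
    print(n,p['xyz'],p['fx'])
    for q in('vise','axis','cup','board','enclosure','hex_rod','terminal_block'):
        print(q,[(round(d['score'],2),[round(float(v),3) for v in d['position']]) for d in robot.recognise(p,q)[:2]])
E
```

```text
pics
{'t': 0.0, 'position': array([0.18180761, 0.62340946, 0.23040695]), 'eef_rot': array([-7.99192833e-05,  1.41383392e-01,  9.89954538e-01, -8.62164487e-04]), 'wrist_force': array([6.81774395e-01, 3.97608336e-04, 5.13953834e-01]), 'width': 0.08524628453441138}
scene [1.04982026 0.59740624 0.85111829] 403.27519018014675
vise [(0.7, [0.612, 0.012, 0.116])]
axis [(0.61, [0.602, 0.004, 0.209])]
cup [(0.77, [0.602, 0.001, 0.208])]
board [(0.78, [0.599, 0.173, 0.002]), (0.61, [0.744, 0.128, 0.015])]
enclosure [(0.85, [0.548, -0.234, 0.013])]
hex_rod [(0.67, [0.741, 0.127, 0.016])]
terminal_block [(0.85, [0.689, -0.202, 0.017]), (0.54, [0.604, 0.003, 0.206])]
top [0.46327534 0.01366571 0.91059901] 400.85125869050205
vise [(0.73, [0.569, -0.017, 0.119]), (0.25, [0.589, 0.167, 0.0])]
axis [(0.61, [0.587, -0.006, 0.208])]
cup [(0.59, [0.584, -0.009, 0.207]), (0.45, [0.514, -0.202, 0.002])]
board [(0.69, [0.568, -0.011, 0.12]), (0.56, [0.588, 0.17, 0.0])]
enclosure [(0.83, [0.518, -0.204, 0.005]), (0.43, [0.569, -0.013, 0.117])]
hex_rod [(0.75, [0.59, -0.002, 0.209]), (0.59, [0.737, 0.12, 0.012])]
terminal_block [(0.87, [0.679, -0.206, 0.02])]
```

View pics/top0.png

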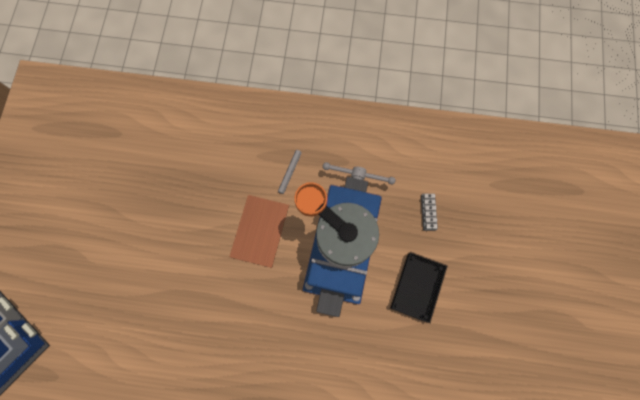

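View pics/scene0.png

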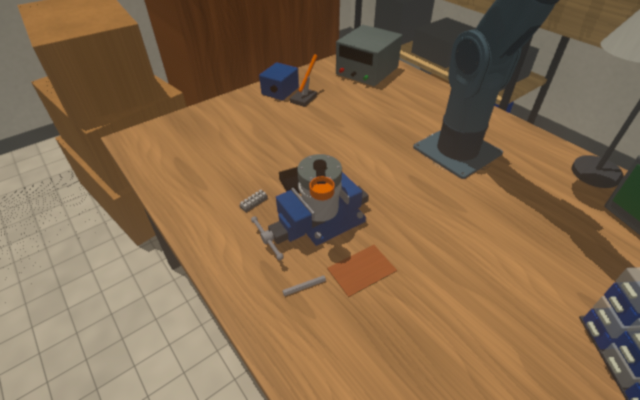

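The top picture shows the hub at about (347,232) and the orange cup at (311,200), with the arm between them. In the scene picture the cup is at (321,187) and the hub at (320,165). I'll work out both positions from colour and depth.

```bash
cat > h.py <<'E'
from station import robot
import numpy as np, cv2
from scipy.spatial.transform import Rotation as R
def wpt(p,u,v,z,T=None):
    """world point on pixel ray at world height z"""
    Rm,o=(np.array(p['rotation']),np.array(p['xyz'])) if T is None else (T[:3,:3],T[:3,3])
    d=Rm@np.array([(u-p['cx'])/p['fx'],(v-p['cy'])/p['fy'],1.])
    return o+d*(z-o[2])/d[2]
def Ttool(s):
    q=s['eef_rot'];T=np.eye(4);T[:3,:3]=R.from_quat([q[1],q[2],q[3],q[0]]).as_matrix();T[:3,3]=s['position'];return T
def orange(p):
    h=cv2.cvtColor(p['pixels'],cv2.COLOR_BGR2HSV)
    m=cv2.inRange(h,(3,190,120),(14,255,255))
    n,l,st,c=cv2.connectedComponentsWithStats(m)
    return [(c[i],st[i]) for i in range(1,n) if st[i][4]>60],m
E
python3 - <<'E'
from h import *
for n in('top','scene'):
    p=robot.read_camera(n); print(n,np.round(p['rotation'],3).tolist())
    cs,m=orange(p)
    for c,st in cs: print(c,st)
    box={'top':(311,200),'scene':(321,187)}[n]
    c,st=min(cs,key=lambda x:np.hypot(x[0][0]-box[0],x[0][1]-box[1]))
    ys,xs=np.nonzero(m); k=(abs(xs-c[0])<25)&(abs(ys-c[1])<25)
    (cx,cy),r=cv2.minEnclosingCircle(np.stack([xs[k],ys[k]],1).astype(np.float32))
    print('circle',cx,cy,r,'rim pt z=.230',wpt(p,cx,cy,.230),'z',p['z_map'][int(cy),int(cx)])
    hub=(347,232) if n=='top' else (320,164)
    print('hub',wpt(p,*hub,.222))
    P=p['pixels'];cv2.imwrite(f'pics/{n}c.png',cv2.resize(P[130:310,260:460] if n=='top' else P[130:250,240:400],None,fx=3,fy=3,interpolation=cv2.INTER_CUBIC))
E
```

```text
top [-0.086, 0.747, -0.655, 0.075]Traceback (most recent call last):
  File "<stdin>", line 7, in <module>
ValueError: min() iterable argument is empty
```

```bash
sed -i "s/np.array(p\['rotation'\]),/R.from_quat(np.roll(p['rotation'],-1)).as_matrix(),/; s/(3,190,120),(14,255,255)/(3,200,150),(14,255,255)/" h.py
python3 - <<'E'
from h import *
for n in('top','scene'):
    p=robot.read_camera(n)
    box={'top':(311,200),'scene':(321,187)}[n]
    h=cv2.cvtColor(p['pixels'],cv2.COLOR_BGR2HSV); print(h[box[1]-15:box[1]+16:3,box[0]].tolist())
    m=cv2.inRange(h,(0,190,90),(12,255,255)); 
    ys,xs=np.nonzero(m); k=(abs(xs-box[0])<25)&(abs(ys-box[1])<25)
    (cx,cy),r=cv2.minEnclosingCircle(np.stack([xs[k],ys[k]],1).astype(np.float32))
    print(n,'circle',cx,cy,r,'rim z=.230',wpt(p,cx,cy,.230),'z',p['z_map'][int(cy),int(cx)])
    hub=(347,232) if n=='top' else (320,164)
    print('hub',wpt(p,*hub,.222))
    P=p['pixels'];cv2.imwrite(f'pics/{n}c.png',cv2.resize(P[130:310,260:460] if n=='top' else P[130:250,240:400],None,fx=3,fy=3,interpolation=cv2.INTER_CUBIC))
E
```

```text
[[11, 177, 111], [11, 179, 204], [11, 179, 209], [11, 180, 208], [11, 180, 208], [11, 178, 209], [10, 178, 209], [11, 179, 208], [11, 180, 208], [11, 179, 202], [11, 167, 116]]
top circle 0.0 0.0 0.0 rim z=.230 [0.94767985 0.71619767 0.23      ] z 1.933867
hub [ 0.57821677 -0.01763446  0.222     ]
[[13, 101, 53], [11, 159, 80], [13, 211, 122], [11, 173, 81], [13, 233, 172], [14, 250, 208], [14, 251, 207], [13, 229, 156], [13, 212, 118], [12, 185, 116], [15, 42, 98]]
scene circle 322.2796630859375 188.14407348632812 12.356281280517578 rim z=.230 [0.63552094 0.06506746 0.23      ] z 0.9402348
hub [ 0.58063988 -0.01425591  0.222     ]
```

View pics/topc.png

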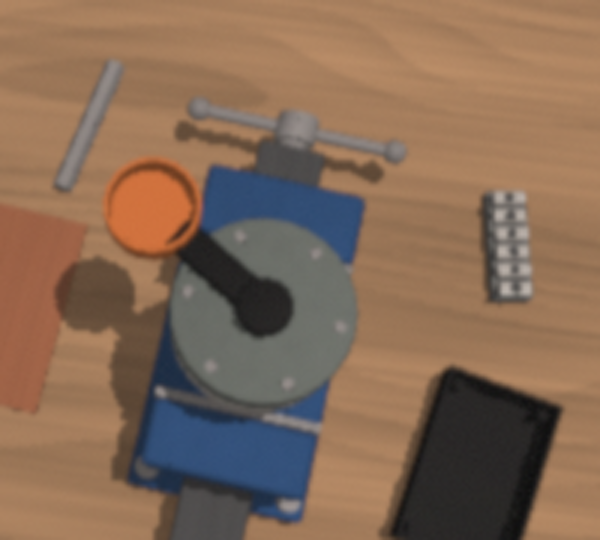

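The crop puts the cup centre at about full-frame (311,199) and the hub at (348,232). Around them are the screw handle at the top, the rod and board on the left, and the terminal block and enclosure on the right.

```bash
python3 - <<'E'
from h import *
p=robot.read_camera('top')
m=cv2.inRange(cv2.cvtColor(p['pixels'],cv2.COLOR_BGR2HSV),(8,170,90),(12,190,255))
m[:180]=0;m[222:]=0;m[:,:292]=0;m[:,330:]=0
ys,xs=np.nonzero(m);(cx,cy),r=cv2.minEnclosingCircle(np.stack([xs,ys],1).astype(np.float32))
c=wpt(p,cx,cy,.230);h=wpt(p,348,232,.222);print(cx,cy,r,c,h)
d=(c-h)[:2];print(np.hypot(*d),np.degrees(np.arctan2(d[1],d[0])))
p2=robot.read_camera('scene');cc=wpt(p2,322.3,188.1,.230);print(cc)
for q,z in((p,0),(p2,0)):pass
s=robot.get_state();print(s['t'],np.round(Ttool(s),3),s['q'])
E
```

```text
310.29632568359375 199.0376739501953 16.012691497802734 [0.62634348 0.05306062 0.23      ] [ 0.57844284 -0.01935502  0.222     ]
0.08682450958880845 56.516636209459406
[0.63539355 0.06497957 0.23      ]
1.05 [[-0.96   0.28   0.     0.182]
 [ 0.28   0.96   0.     0.624]
 [-0.     0.    -1.     0.231]
 [ 0.     0.     0.     1.   ]] [-1.35318753  0.53639621 -0.00440387  1.53788675  0.00259065  1.06729349
 -0.07122699]
```

Emit:
step_arm(
  increments="0 0 -8 0 0 6.7;0 0 -8 0 0 6.7;0 0 -8 0 0 6.7;0 0 -8 0 0 6.7;0 0 -8 0 0 6.7;0 0 -8 0 0 6.7;0 0 -8 0 0 6.7;0 0 -8 0 0 6.7;0 0 -8 0 0 6.7;0 0 -8 0 0 6.7;0 0 -8 0 0 6.7",
  claw=1,
  grip_force=30,
)

```text
t: 1.97
position: [0.1819, 0.624, 0.3197]
eef_rot: [-0.0, 0.709, 0.705, -0.0]
wrist_force: [0.5, 0.4, 0.6]
width: -0.0002
gripper_force: 0.0
```

Emit:
step_arm(
  increments="-28.5 22.2 0 0 0 0;-28.5 22.2 0 0 0 0;-28.5 22.2 0 0 0 0;-28.5 22.2 0 0 0 0;-28.5 22.2 0 0 0 0;-28.5 22.2 0 0 0 0;-28.5 22.2 0 0 0 0;-28.5 22.2 0 0 0 0;-28.5 22.2 0 0 0 0;-28.5 22.2 0 0 0 0;-28.5 22.2 0 0 0 0;-28.5 22.2 0 0 0 0;-28.5 22.2 0 0 0 0;-28.5 22.2 0 0 0 0;-28.5 22.2 0 0 0 0;-28.5 22.2 0 0 0 0;-28.5 22.2 0 0 0 0;-28.5 22.2 0 0 0 0;-28.5 22.2 0 0 0 0;-28.5 22.2 0 0 0 0",
)

```text
t: 3.63
position: [0.6273, 0.053, 0.3194]
eef_rot: [-0.0, 0.707, 0.708, 0.0]
wrist_force: [0.6, 0.4, 0.8]
width: -0.0001
gripper_force: 0.0
```

```bash
python3 - <<'E'
from h import *
s=robot.get_state();T=Ttool(s);print(s['t'],np.round(T,3),np.round(s['q'],2),s['width'],s['wrist_force'])
p=robot.read_camera('wrist');M=T@np.array(p['mount']);cv2.imwrite('pics/w1.png',p['pixels'])
print(np.round(p['mount'],3),p['fx'],p['cx'],p['cy'])
h=cv2.cvtColor(p['pixels'],cv2.COLOR_BGR2HSV);m=cv2.inRange(h,(5,150,60),(16,255,255))
n,l,st,c=cv2.connectedComponentsWithStats(m)
for i in range(1,n):
    if st[i][4]>500:print(c[i],st[i])
E
```

```text
3.6333 [[-0.001  1.     0.     0.627]
 [ 1.     0.001  0.     0.053]
 [ 0.     0.    -1.     0.319]
 [ 0.     0.     0.     1.   ]] [-0.54  0.47  0.56  1.52 -0.26  1.23  0.06] -0.00012603289051927067 [0.56205729 0.43166376 0.81379265]
[[-0.001 -0.966 -0.26   0.065]
 [ 1.    -0.001 -0.001  0.   ]
 [ 0.    -0.26   0.966 -0.144]
 [ 0.     0.     0.     1.   ]] 296.27771627337046 323.05747173122387 201.89950032717982
[327.20405079 205.88573156] [ 293  173   69   67 3308]
```

View pics/w1.png

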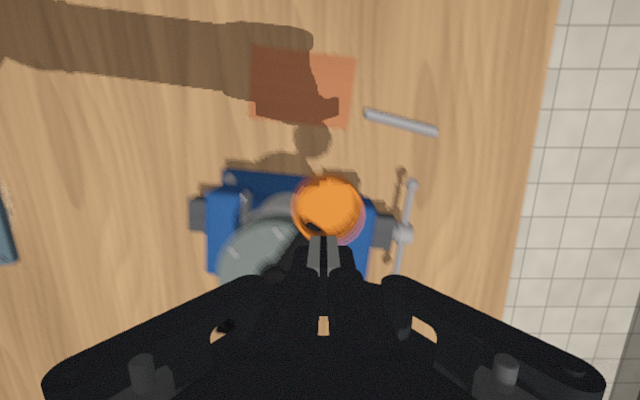

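The wrist picture shows the cup at about (328,208), the closed fingertips at (323,240) and the grey cover at lower left. I'll convert the rim centre to world coordinates.

```bash
python3 - <<'E'
from h import *
s=robot.get_state();T=Ttool(s);p=robot.read_camera('wrist');M=T@np.array(p['mount'])
m=cv2.inRange(cv2.cvtColor(p['pixels'],cv2.COLOR_BGR2HSV),(5,150,60),(16,255,255));m[250:]=0;m[:165]=0
ys,xs=np.nonzero(m);(cx,cy),r=cv2.minEnclosingCircle(np.stack([xs,ys],1).astype(np.float32))
print(cx,cy,r,wpt(p,cx,cy,.222,M),wpt(p,327.5,208,.230,M))
print('floor z',[ (M@np.append(np.array([(u-p['cx'])/p['fx'],(v-p['cy'])/p['fy'],1])*p['z_map'][v,u],1))[:3].round(4) for u,v in((315,205),(325,205),(335,205),(345,215))])
E
```

```text
319.3153991699219 194.73077392578125 36.2184944152832 [0.627509   0.05013776 0.222     ] [0.63418153 0.04086118 0.23      ]
floor z [array([0.6235, 0.0389, 0.2139]), array([0.6323, 0.0392, 0.2151]), array([0.641 , 0.0391, 0.2152]), array([0.6486, 0.0345, 0.2295])]
```

```bash
cat >> h.py <<'E'
def cloud(p,T=None):
    Rm,o=(R.from_quat(np.roll(p['rotation'],-1)).as_matrix(),np.array(p['xyz'])) if T is None else (T[:3,:3],T[:3,3])
    v,u=np.indices(p['z_map'].shape);z=p['z_map']
    c=np.stack([(u-p['cx'])/p['fx']*z,(v-p['cy'])/p['fy']*z,z],-1)
    return c@Rm.T+o
E
python3 - <<'E'
from h import *
s=robot.get_state();T=Ttool(s)
for n in('wrist','top','scene'):
    p=robot.read_camera(n);W=cloud(p,T@np.array(p['mount']) if n=='wrist' else None)
    H=cv2.cvtColor(p['pixels'],cv2.COLOR_BGR2HSV).astype(int)
    near=(np.hypot(W[...,0]-.627,W[...,1]-.05)<.06)&(p['z_map']>0)
    m=near&(abs(H[...,0]-11)<6)&(H[...,1]>140)&(W[...,2]>.205)&(W[...,2]<.235)
    q=W[m];fl=q[abs(q[:,2]-.214)<.006]
    print(n,len(q),'med',np.median(q,0).round(4),'floor mean',len(fl),fl.mean(0).round(4) if len(fl) else '','x',q[:,0].min().round(4),q[:,0].max().round(4),'y',q[:,1].min().round(4),q[:,1].max().round(4))
    g=(W[...,2]>.18)&(W[...,2]<.2)&(np.hypot(W[...,0]-.578,W[...,1]+.019)<.08)
    if g.sum(): k=W[g];(a,b),r=cv2.minEnclosingCircle(k[:,:2].astype(np.float32));print('cover',a,b,r,k[:,2].mean())
    if n=='wrist':
      cv2.imwrite('pics/w2.png',cv2.resize(p['pixels'][150:290,230:410],None,fx=4,fy=4,interpolation=cv2.INTER_CUBIC))
E
```

```text
wrist 3770 med [0.6287 0.0507 0.2154] floor mean 2700 [0.6291 0.0512 0.2151] x 0.5995 0.6564 y 0.013 0.0801
cover 0.5852603912353516 0.010716601274907589 0.04512776806950569 0.1906962645643798
  return _methods._mean(a, axis=axis, dtype=dtype,
  ret = um.true_divide(
Traceback (most recent call last):
ValueError: zero-size array to reduction operation minimum which has no identity
```

View pics/w2.png

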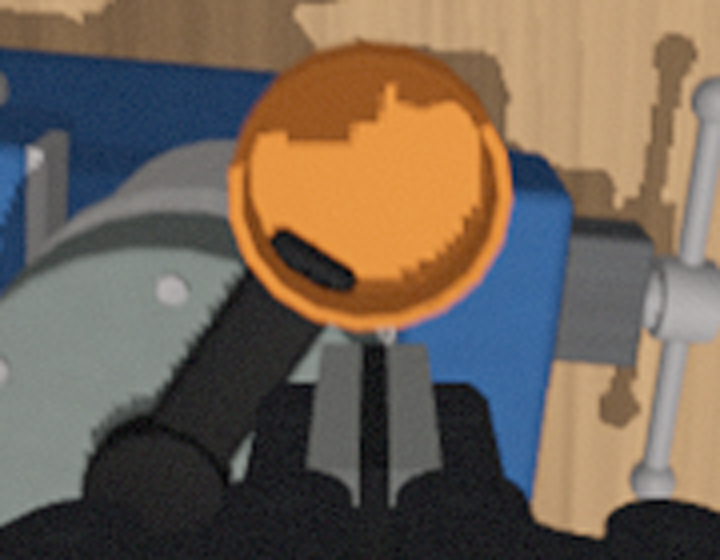

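The crop shows the cup rim centred at about (371,186), which is (323,196) in the full frame. A small black end of the arm sticks into it on the hub side. The TCP is already within 3 mm of the cup centre, and the hub is at crop (160,475).

```bash
python3 - <<'E'
from h import *
s=robot.get_state();T=Ttool(s);p=robot.read_camera('wrist');M=T@np.array(p['mount'])
print(s['t'],wpt(p,322.75,196.5,.230,M),wpt(p,270,267,.222,M))
E
```

```text
3.8333 [0.62637534 0.05988168 0.23      ] [ 0.57895377 -0.00698469  0.222     ]
```

Emit:
step_arm(
  increments="0 2 10 0 0 0;0 2 12 0 0 0;0 0 12 0 0 0;0 0 12 0 0 0;0 0 12 0 0 0;0 0 12 0 0 0;0 0 12 0 0 0;0 0 10 0 0 0;0 0 7 0 0 0;0 0 3 0 0 0;0 0 0 0 0 0",
)

```text
t: 4.8
position: [0.6301, 0.0542, 0.2165]
eef_rot: [-0.0, 0.707, 0.707, -0.0]
wrist_force: [-0.3, -0.0, 0.7]
width: -0.0001
gripper_force: 0.0
```

```bash
python3 - <<'E'
from h import *
for i in range(2):
    s=robot.get_state();T=Ttool(s);p=robot.read_camera('wrist');M=T@np.array(p['mount'])
    print(s['t'],np.round(s['position'],4),wpt(p,322.75,196.5,.230,M).round(4),np.round(M[:3,3],4))
p2=robot.read_camera('scene');print(p2['xyz'])
a=cv2.resize(p['pixels'][150:290,230:410],(540,420));b=cv2.resize(p2['pixels'][130:230,260:390],(546,420))[:, :260+0]
b=cv2.resize(p2['pixels'][140:210,290:355],None,fx=4,fy=6)
b=cv2.resize(p2['pixels'][145:215,290:330+3],(258,420))
cv2.imwrite('pics/w3.png',np.hstack([a,b]))
E
```

```text
4.8 [0.6301 0.0542 0.2165] [0.63   0.0867 0.23  ] [0.6303 0.1192 0.3602]
4.85 [0.6305 0.0542 0.2173] [0.6304 0.0865 0.23  ] [0.6306 0.1192 0.361 ]
[1.04982026 0.59740624 0.85111829]
```

View pics/w3.png

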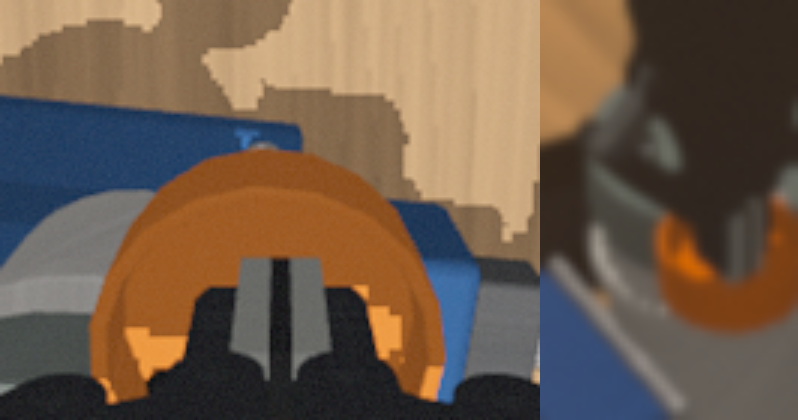

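The closed fingertips are inside the cup, near the middle, with room all round (left: wrist view, right: scene view). Next I press down gently.

Emit:
step_arm(
  increments="0 0 1 0 0 0;0 0 1 0 0 0;0 0 1 0 0 0;0 0 1 0 0 0;0 0 0 0 0 0;0 0 0 0 0 0",
)

```text
t: 5.45
position: [0.6306, 0.0544, 0.2135]
eef_rot: [0.0, 0.707, 0.707, 0.0]
wrist_force: [0.0, -0.7, 1.2]
width: 0.0002
gripper_force: 0.6
```

Emit:
step_arm(
  increments="0 0 1 0 0 0;0 0 1 0 0 0;0 0 0 0 0 0",
)

```text
t: 5.7
position: [0.6306, 0.0545, 0.2114]
eef_rot: [0.0, 0.707, 0.707, 0.0]
wrist_force: [1.2, 0.2, 1.8]
width: 0.0
gripper_force: 1.3
```

Emit:
step_arm(
  increments="0 0 1 0 0 0;0 0 1 0 0 0;0 0 0 0 0 0",
)

```text
t: 5.95
position: [0.631, 0.0547, 0.21]
eef_rot: [0.0, 0.707, 0.707, 0.001]
wrist_force: [-0.3, 1.1, 7.0]
width: 0.0002
gripper_force: 3.5
```

The cover now rests on the rim, at about 3 mm down with 7 N. I'll add 1 mm of press and start turning clockwise along the arc.

Emit:
step_arm(
  increments="0 0 1 0 0 0;-2.15 2.8 0 0 0 0;-2.15 2.8 0 0 0 0;-2.1 2.3 0 0 0 0;-2.1 2.3 0 0 0 0;-2.2 2.15 0 0 0 0;-2.2 2.15 0 0 0 0;0 0 0 0 0 0",
)

```text
t: 6.62
position: [0.6462, 0.0413, 0.2096]
eef_rot: [0.001, 0.707, 0.707, 0.001]
wrist_force: [3.0, 1.0, 6.8]
width: -0.0003
gripper_force: 3.7
```

Emit:
step_arm(
  increments="-2.4 2 0 0 0 0;-2.4 2 0 0 0 0;-2.5 1.85 0 0 0 0;0 0 0 0 0 0",
)

```text
t: 6.95
position: [0.6515, 0.034, 0.2087]
eef_rot: [0.0, 0.707, 0.707, 0.001]
wrist_force: [1.3, 2.5, 4.5]
width: 0.0001
gripper_force: 2.1
```

Emit:
step_arm(
  increments="0 0 1 0 0 0;0 0 1 0 0 0;0 0 0 0 0 0",
)

```text
t: 7.2
position: [0.6514, 0.0342, 0.2065]
eef_rot: [0.001, 0.707, 0.707, 0.0]
wrist_force: [2.4, 0.9, 4.8]
width: 0.0
gripper_force: 2.7
```

Emit:
step_arm(
  increments="0 0 1 0 0 0;0 0 1 0 0 0;0 0 0 0 0 0",
)

```text
t: 7.45
position: [0.6515, 0.0343, 0.2047]
eef_rot: [0.001, 0.707, 0.707, 0.001]
wrist_force: [1.4, 0.6, 7.4]
width: 0.0001
gripper_force: 3.2
```

Now 9 mm down with only spring force, so the cover has dropped into the slot. Pushing on down.

Emit:
step_arm(
  increments="0 0 1 0 0 0;0 0 1 0 0 0;0 0 1 0 0 0;0 0 0 0 0 0",
)

```text
t: 7.78
position: [0.6517, 0.0344, 0.202]
eef_rot: [0.001, 0.707, 0.707, 0.001]
wrist_force: [1.7, 1.4, 8.1]
width: 0.0001
gripper_force: 4.0
```

Emit:
step_arm(
  increments="0 0 1 0 0 0;0 0 1 0 0 0;0 0 1 0 0 0;0 0 0 0 0 0;0 0 0 0 0 0",
)

```text
t: 8.2
position: [0.6519, 0.0344, 0.1994]
eef_rot: [0.001, 0.707, 0.707, 0.001]
wrist_force: [1.8, 2.2, 9.5]
width: 0.0
gripper_force: 4.7
```

Emit:
step_arm(
  increments="0 0 1 0 0 0;0 0 1 0 0 0;0 0 0 0 0 0;0 0 0 0 0 0",
)

```text
t: 8.53
position: [0.6521, 0.0344, 0.1977]
eef_rot: [0.001, 0.707, 0.707, 0.001]
wrist_force: [1.7, 1.1, 9.8]
width: 0.0003
gripper_force: 5.2
```

Emit:
step_arm(
  increments="0 0 1 0 0 0;0 0 1 0 0 0;0 0 0 0 0 0;0 0 0 0 0 0",
)

```text
t: 8.87
position: [0.6522, 0.0345, 0.1959]
eef_rot: [0.001, 0.707, 0.708, 0.001]
wrist_force: [1.2, 1.5, 12.2]
width: -0.0002
gripper_force: 5.8
```

Emit:
step_arm(
  increments="0 0 1 0 0 0;0 0 0 0 0 0;0 0 0 0 0 0",
)

```text
t: 9.12
position: [0.6523, 0.0345, 0.195]
eef_rot: [0.001, 0.707, 0.708, 0.002]
wrist_force: [1.1, 2.2, 11.6]
width: 0.0
gripper_force: 6.0
```

Emit:
step_arm(
  increments="0 0 1 0 0 0;0 0 0 0 0 0;0 0 0 0 0 0",
)

```text
t: 9.37
position: [0.6524, 0.0345, 0.1942]
eef_rot: [0.001, 0.707, 0.708, 0.002]
wrist_force: [0.7, 1.5, 12.2]
width: 0.0
gripper_force: 6.4
```

Emit:
step_arm(
  increments="0 0 1 0 0 0;0 0 0 0 0 0;0 0 0 0 0 0",
)

```text
t: 9.62
position: [0.6527, 0.0346, 0.1935]
eef_rot: [0.001, 0.707, 0.708, 0.002]
wrist_force: [1.3, 2.3, 14.7]
width: 0.0002
gripper_force: 7.3
```

```bash
python3 - <<'E'
from h import *
s=robot.get_state();T=Ttool(s);print(s['t'],s['position'],s['wrist_force'],np.round(s['ft_torque'],2))
p=robot.read_camera('wrist');W=cloud(p,T@np.array(p['mount']))
cv2.imwrite('pics/w4a.png',p['pixels'])
q=robot.read_camera('scene');V=cloud(q)
for n,Q in(('w',W),('s',V)):
    z=Q[...,2];g=(np.hypot(Q[...,0]-.579,Q[...,1]+.018)<.05)&(z>.12)&(z<.24)
    print(n,g.sum(),np.histogram(z[g],bins=np.arange(.15,.24,.004)))
a=cv2.resize(p['pixels'][130:330,180:440],(468,360));b=cv2.resize(q['pixels'][135:225,275:357],(328,360))
cv2.imwrite('pics/w4.png',np.hstack([a,b]))
E
```

```text
9.6167 [0.65266535 0.03455066 0.19354897] [ 1.26718252  2.30667994 14.65327106] [ 0.39 -0.11 -0.  ]
w 6364 (array([   0,   17,    0,    0,    0,    0,    0,    0,    0,    0, 5371,
        382,    9,  302,    0,    0,    0,    0,    0,    0,    0,    0]), array([0.15 , 0.154, 0.158, 0.162, 0.166, 0.17 , 0.174, 0.178, 0.182,
       0.186, 0.19 , 0.194, 0.198, 0.202, 0.206, 0.21 , 0.214, 0.218,
       0.222, 0.226, 0.23 , 0.234, 0.238]))
s 378 (array([  2,   1,   1,   0,   0,   0,   0,   0,   0,  21, 233,   7,   4,
         9,   2,   0,   0,   0,   0,   0,   0,   0]), array([0.15 , 0.154, 0.158, 0.162, 0.166, 0.17 , 0.174, 0.178, 0.182,
       0.186, 0.19 , 0.194, 0.198, 0.202, 0.206, 0.21 , 0.214, 0.218,
       0.222, 0.226, 0.23 , 0.234, 0.238]))
```

View pics/w4.png

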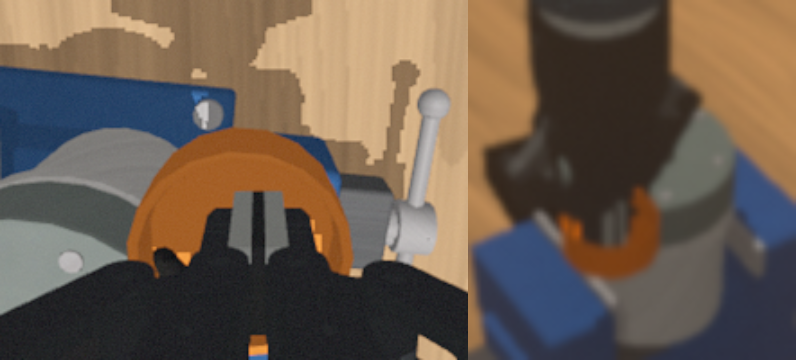

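The cover is fully down: the hub is at about z 0.204 against 0.222 at rest, and the push is 14 N. The fingertips sit on the leading side of the cup. Now the quarter turn.

Emit:
step_arm(
  increments="-3.9 2.6 0 0 0 0;-4 2.4 0 0 0 0;-4.1 2.2 0 0 0 0;-4.3 2 0 0 0 0;0 0 0 0 0 0",
)

```text
t: 10.13
position: [0.6623, 0.017, 0.1938]
eef_rot: [0.002, 0.707, 0.707, 0.002]
wrist_force: [0.1, 1.0, 14.4]
width: 0.0001
gripper_force: 7.1
```

Emit:
step_arm(
  increments="-4.3 1.8 0 0 0 0;-4.4 1.5 0 0 0 0;-4.5 1.3 0 0 0 0;-4.6 1.1 0 0 0 0;-4.6 0.8 0 0 0 0;-4.7 0.6 0 0 0 0;0 0 0 0 0 0",
)

```text
t: 10.72
position: [0.6693, -0.0104, 0.1938]
eef_rot: [0.002, 0.707, 0.707, 0.002]
wrist_force: [0.7, 1.1, 14.1]
width: 0.0001
gripper_force: 7.0
```

Emit:
step_arm(
  increments="-4.6 0.3 0 0 0 0;-4.7 0.1 0 0 0 0;-4.7 -0.2 0 0 0 0;-4.7 -0.4 0 0 0 0;-4.6 -0.6 0 0 0 0;-4.6 -0.9 0 0 0 0;0 0 0 0 0 0",
)

```text
t: 11.3
position: [0.6675, -0.0387, 0.1939]
eef_rot: [0.002, 0.707, 0.707, 0.002]
wrist_force: [1.8, 0.1, 14.9]
width: -0.0002
gripper_force: 7.1
```

Emit:
step_arm(
  increments="-4.6 -1.1 0 0 0 0;-4.5 -1.4 0 0 0 0;-4.4 -1.6 0 0 0 0;-4.3 -1.8 0 0 0 0;-4.2 -2 0 0 0 0;-4.1 -2.3 0 0 0 0;-4 -2.5 0 0 0 0;0 0 0 0 0 0",
)

```text
t: 11.97
position: [0.6546, -0.0692, 0.1939]
eef_rot: [0.003, 0.707, 0.707, 0.002]
wrist_force: [2.3, -0.3, 14.6]
width: 0.0001
gripper_force: 7.2
```

Emit:
step_arm(
  increments="-3.8 -2.7 0 0 0 0;-3.7 -2.8 0 0 0 0;-3.6 -3.1 0 0 0 0;-3.3 -3.3 0 0 0 0;0 0 0 0 0 0",
)

```text
t: 12.38
position: [0.6427, -0.0838, 0.194]
eef_rot: [0.003, 0.707, 0.707, 0.001]
wrist_force: [2.7, -1.4, 14.1]
width: -0.0002
gripper_force: 7.3
```

Emit:
step_arm(
  increments="-3.2 -3.4 0 0 0 0;-3 -3.6 0 0 0 0;0 0 0 0 0 0",
)

```text
t: 12.63
position: [0.6357, -0.0901, 0.194]
eef_rot: [0.003, 0.707, 0.707, 0.001]
wrist_force: [3.2, -0.7, 14.9]
width: -0.0
gripper_force: 7.4
```

Emit:
step_arm(
  increments="-2.9 -3.7 0 0 0 0;0 0 0 0 0 0",
)

```text
t: 12.8
position: [0.6321, -0.0928, 0.194]
eef_rot: [0.003, 0.707, 0.707, 0.001]
wrist_force: [3.3, -1.8, 14.2]
width: 0.0003
gripper_force: 7.4
```

Emit:
step_arm(
  increments="-2.6 -3.9 0 0 0 0;0 0 0 0 0 0",
)

```text
t: 12.97
position: [0.6282, -0.0954, 0.1939]
eef_rot: [0.003, 0.707, 0.707, 0.001]
wrist_force: [1.8, -1.1, 14.4]
width: -0.0003
gripper_force: 7.5
```

Emit:
step_arm(
  increments="-2.4 -4 0 0 0 0;0 0 0 0 0 0",
)

```text
t: 13.13
position: [0.6242, -0.0979, 0.194]
eef_rot: [0.003, 0.707, 0.707, 0.001]
wrist_force: [3.1, -1.0, 15.2]
width: -0.0001
gripper_force: 7.5
```

Emit:
step_arm(
  increments="-2.2 -4.1 0 0 0 0;0 0 0 0 0 0",
)

```text
t: 13.3
position: [0.6212, -0.0995, 0.1942]
eef_rot: [0.003, 0.707, 0.707, 0.002]
wrist_force: [4.3, 0.1, 14.2]
width: 0.0004
gripper_force: 7.0
```

Emit:
step_arm(
  increments="-2 -4.2 0 0 0 0;0 0 0 0 0 0",
)

```text
t: 13.47
position: [0.618, -0.1006, 0.1943]
eef_rot: [0.004, 0.707, 0.707, 0.003]
wrist_force: [7.5, 0.5, 12.2]
width: -0.0001
gripper_force: 6.3
```

Emit:
step_arm(
  increments="-0.8 -2.2 0 0 0 0;0 0 0 0 0 0;0 0 0 0 0 0",
)

```text
t: 13.72
position: [0.6163, -0.101, 0.1943]
eef_rot: [0.004, 0.707, 0.708, 0.003]
wrist_force: [7.1, 1.3, 13.0]
width: 0.0001
gripper_force: 6.5
```

```bash
python3 - <<'E'
from h import *
s=robot.get_state();T=Ttool(s);print(s['t'],s['position'],s['wrist_force'])
p=robot.read_camera('wrist');W=cloud(p,T@np.array(p['mount']))
q=robot.read_camera('scene')
a=cv2.resize(p['pixels'][130:330,180:440],(468,360));b=cv2.resize(q['pixels'][135:225,275:357],(328,360))
cv2.imwrite('pics/w5.png',np.hstack([a,b]))
E
```

```text
13.7167 [ 0.61626594 -0.10101323  0.19433138] [ 7.10408352  1.26394629 13.04463226]
```

View pics/w5.png

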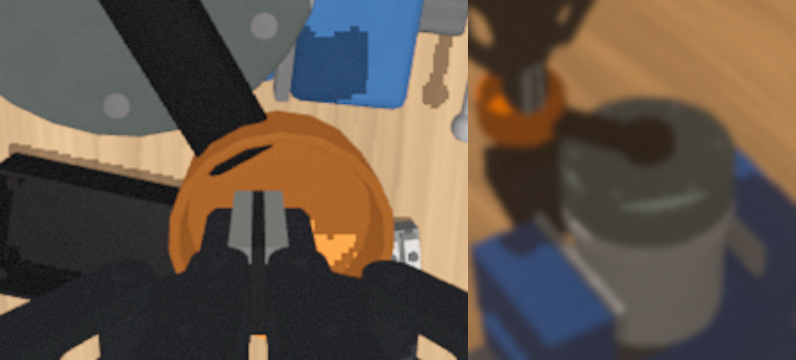

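The arm has stopped turning: resistance went from about 2 N to a steady 7 N, and the fingertip now slides on the cup floor instead of carrying it. I'll let it up slowly, keeping the light clockwise bias.

Emit:
step_arm(
  increments="0 0 -1 0 0 0;0 0 -1 0 0 0;0 0 -1 0 0 0;0 0 0 0 0 0",
)

```text
t: 14.15
position: [0.6139, -0.101, 0.1957]
eef_rot: [0.002, 0.707, 0.707, 0.002]
wrist_force: [3.8, 0.6, 7.1]
width: -0.0001
gripper_force: 3.8
```

Emit:
step_arm(
  increments="0 0 -1 0 0 0;0 0 -1 0 0 0;0 0 0 0 0 0",
)

```text
t: 14.4
position: [0.613, -0.1011, 0.1971]
eef_rot: [0.001, 0.707, 0.707, 0.001]
wrist_force: [3.4, 0.2, 8.5]
width: -0.0002
gripper_force: 3.7
```

Emit:
step_arm(
  increments="0 0 -1 0 0 0;0 0 -1 0 0 0;0 0 0 0 0 0",
)

```text
t: 14.65
position: [0.6125, -0.101, 0.1988]
eef_rot: [0.001, 0.707, 0.707, 0.0]
wrist_force: [3.6, -0.3, 6.0]
width: -0.0001
gripper_force: 3.3
```

Emit:
step_arm(
  increments="0 0 -1 0 0 0;0 0 -1 0 0 0;0 0 0 0 0 0",
)

```text
t: 14.9
position: [0.6121, -0.101, 0.2005]
eef_rot: [0.0, 0.707, 0.707, 0.0]
wrist_force: [3.0, -0.8, 5.7]
width: -0.0001
gripper_force: 3.5
```

Emit:
step_arm(
  increments="0 0 -1 0 0 0;0 0 -1 0 0 0;0 0 0 0 0 0",
)

```text
t: 15.15
position: [0.6118, -0.1008, 0.2023]
eef_rot: [0.0, 0.707, 0.707, -0.0]
wrist_force: [3.6, 0.2, 4.0]
width: 0.0001
gripper_force: 3.4
```

Emit:
step_arm(
  increments="0 0 -1 0 0 0;0 0 -1 0 0 0;0 0 0 0 0 0",
)

```text
t: 15.4
position: [0.6116, -0.1007, 0.2042]
eef_rot: [-0.0, 0.707, 0.707, -0.0]
wrist_force: [3.4, 0.9, 2.6]
width: -0.0
gripper_force: 3.0
```

Emit:
step_arm(
  increments="0 0 -1 0 0 0;0 0 -1 0 0 0;0 0 0 0 0 0",
)

```text
t: 15.65
position: [0.6114, -0.1005, 0.2058]
eef_rot: [-0.0, 0.707, 0.707, -0.0]
wrist_force: [4.5, 0.9, -2.7]
width: -0.0002
gripper_force: 2.0
```

The cover stopped following at about 0.2045, which is 9.5 mm down, so it looks caught. I'll ease off the wall and lift straight out.

Emit:
step_arm(
  increments="0.5 2 0 0 0 0;0.5 2 0 0 0 0;0.5 2 0 0 0 0;0 0 0 0 0 0",
)

```text
t: 15.98
position: [0.6176, -0.0994, 0.2061]
eef_rot: [-0.0, 0.707, 0.707, -0.0]
wrist_force: [-1.0, -0.0, -0.1]
width: -0.0002
gripper_force: 0.0
```

Emit:
step_arm(
  increments="0 0 -3 0 0 0;0 0 -5 0 0 0;0 0 -10 0 0 0;0 0 -15 0 0 0;0 0 -20 0 0 0;0 0 -20 0 0 0;0 0 -20 0 0 0;0 0 0 0 0 0",
)

```text
t: 16.65
position: [0.6199, -0.1003, 0.3047]
eef_rot: [0.003, 0.707, 0.707, 0.002]
wrist_force: [0.1, -1.4, 0.6]
width: 0.0001
gripper_force: 0.0
```

```bash
python3 - <<'E'
from h import *
s=robot.get_state();T=Ttool(s);print(s['t'],s['position'],s['wrist_force'])
p=robot.read_camera('wrist');W=cloud(p,T@np.array(p['mount']))
q=robot.read_camera('scene');V=cloud(q)
for n,Q,P in(('w',W,p),('s',V,q)):
    z=Q[...,2];d=np.hypot(Q[...,0]-.579,Q[...,1]+.018)
    H=cv2.cvtColor(P['pixels'],cv2.COLOR_BGR2HSV)
    print(n,'hub',np.median(z[(d<.01)&(z>.15)&(z<.24)]),'cover',np.median(z[(d>.02)&(d<.045)&(z>.15)&(z<.24)&(H[...,2]>70)]))
a=cv2.resize(p['pixels'],(500,312));b=cv2.resize(q['pixels'][125:225,255:355],(300,312))
cv2.imwrite('pics/w6.png',np.hstack([a,b]))
E
```

```text
16.65 [ 0.61987835 -0.1003294   0.3046974 ] [ 0.11321018 -1.40508212  0.55845628]
w hub 0.21429082623307072 cover 0.20031062093227936
s hub 0.21236492668997164 cover 0.19915773836632422
```

View pics/w6.png

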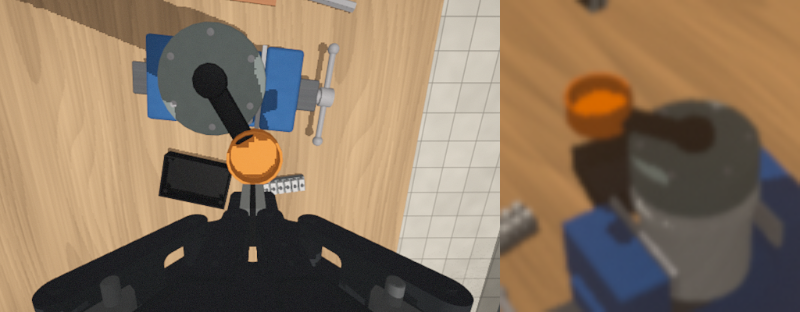

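The arm now points at the enclosure side with the cup at about (255,157), and the hub is at z 0.2125–0.214, roughly 9 mm down. That is the catch height, not the part-way 13 mm or the free position. The board, rod, block and enclosure look undisturbed and the gripper is clear.

```bash
python3 -c "
from station import robot
print(robot.sign_off())"
```

```text
the job is handed in; nothing more can be done
None
```

The cover is locked: it dropped into the slot, went fully down, turned a quarter turn clockwise to the stop and sprang up into its catch about 9 mm down; nothing else on the bench was touched, and the job is handed in.

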